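# Hang a wagon rack on the shaker, latch it, set the dial and start

## Robot

A 6-joint arm with a two-finger parallel gripper is mounted at the origin on the work surface. World frame = base frame: x ahead of the robot, y to its left, z up, the work surface at z = 0. Lengths are in mm, angles in rad, forces in N, time in s.
With the tool pointing down it reaches from about 350 to 975 mm from the base axis. Payload 7.1 kg.
Tool frame: the origin (TCP) lies on the front face of the gripper's body, between the roots of the fingers; the fingertips stand 80 mm ahead of it and the grasp point (between the pads) lies 61 mm ahead of it (env.tips_ahead is the distance from the TCP to the fingertips, in mm); z points along the fingers, y is the direction in which the jaws open and shut (so a half turn about z gives the same grasp; the last joint's range is limited). The gripper opens to 88 mm and grips with 3 to 60 N. Pads are 20 mm wide; open, the fingers measure 115 mm over their backs; the gripper's body (75 mm by 178 mm) begins 61 mm behind the grasp point.
Start: joints at [1.306, 0.423, 1.63, -0, 1.089, -0.019], TCP at [152.051, 606.206, 302.675] pointing down, gripper open.
Joint ranges: [-3, 3], [-0.9, 2.11], [0.09, 2.58], [-1.31, 4.45], [0.11, 2.69], [-2.54, 2.54]. Speed limits (rad/s): [2.39, 2.39, 3.01, 3.14, 3.14, 3.14].

## Interface

Orientations are given as a unit quaternion [x, y, z, w].
In Python, from station import env, set_gripper, viewer, workorder gives the robot as it stands. Calls block until the motion is done:
- env.reach(position, orientation): joint-space move of the TCP to a pose.
- env.move_l(position, rot=None, rate=150, f_stop=None): straight line of the TCP; rot=None keeps the orientation; rate is the mean speed in mm/s. With f_stop (N) it stops when the force on the tool has changed by that much, and returns True; else False.
- env.move_joints(angles): joint-space move.
- set_gripper(opening): finger opening in mm; the grip force is fixed at half the most; returns when the fingers have stopped.
- env.hold(seconds).
- env.ik(position, orientation): joint angles nearest the present ones, or None.
- env.read_state(): the state.
- viewer.camera(name): name is "scene" or "top" or "wrist"; returns the picture (420x560x3 uint8, blue, green, red); there is no depth.
- viewer.camera_params(name): a dict with "fx", "fy", "cx", "cy" (pixels), "dist" ([k1, k2, p1, p2, k3] as OpenCV has them; the pictures are not rectified), "pose" (4x4, takes a point from camera to world coordinates); the wrist camera has in their place "tool_from_camera" (4x4, takes a point from camera to tool coordinates, whose origin is the TCP and whose axes are the flange's). Camera axes: x right, y up, looking along -z (the intrinsics and any distortion apply to the point x, -y, -z); pixel columns grow to the right and rows downward; lengths in mm; the calibration is good to about 2 mm. A picture is of the moment at which its call begins: read the wrist's pose just before it. camera_params takes no time and is no camera call.
A pose or a line that the arm cannot do raises env.IKError and nothing moves.
- workorder.sign_off(): hands the job in, once; it reports no verdict.
The state is a dict: "time_s": time; "qpos": joint angles; "dq": joint speeds; "tau": joint torques, N m; "tool_pos": TCP position; "orientation": TCP orientation; "force": force on the tool from outside, world axes, zero at the start; "wrist_torque": the same for the moment, N m; "width": finger opening in mm.
Only numpy, scipy, OpenCV 4.12 (cv2) and the standard library are available. Lean on these libraries where they do the work, as an engineer would, in place of code of your own. Each camera call takes 0.05 s, during which the arm holds its last target.

## Task

Pick up the rack that carries the open, box-like wagon bodies (not the one with the flat chassis) and push its hook down onto the stand's cross pin, between the pin's two discs, until the pin is fully home and the sprung latch has snapped shut under it, and let the rack hang there freely. Then turn the control box's dial exactly three clicks clockwise from where it stands and let go, and last push the start lever fully over, away from the robot. Leave the other rack and everything else lying about where it is.

Things in the scene. Friction and masses are not known exactly. Their poses are not given: they have to be found in the camera images.
- wagon_rack: Loose rack, 0.27 to 0.47 kg, 195 mm tall: aluminium foot plate 80 (x) by 150 (y) by 8 mm with four dark open wagon bodies (tops 46 mm over the underside) and an upright steel hook, 14 mm thick in x, lying in the rack's yz plane, mouth downward. Origin on the underside, below the hook's seat; z up. Starts upright, yaw within 0.35 rad of 0.
- wagon_rack_seat (a point): The hook's seat: where the pin's centre lies when fully home, 135 mm above the rack's underside; the roof's underside is 6 mm, its top 20 mm above it. Mouth below it 17 mm wide (y -8.5 to +8.5), flared at the bottom. The stem on the +y side runs down to the foot plate (inner face y +14 below the mouth); the free tip is on the -y side.
- wagon_rack_tip (a point): Lowest end of the hook's free tip, on the -y side (y -16 mm), 43 mm below the seat, 92 mm over the underside. Between it and the wagons' tops (46 mm) all is free from the -y side up to the stem: the pin comes in sideways through this space, under the tip and the mouth; then the hook is pushed straight down.
- wagon_rack_tab (a point): Grip point on the hook's flat upright tab, 48 mm above the seat and 183 mm above the underside. The tab is 14 mm thick (rack x), 44 mm wide (rack y), from 20 to 60 mm above the seat.
- wagon_latch (a joint): The safety latch of the wagon rack's hook: a 17 mm steel finger hinged on the stem 25 mm below the seat, across the mouth. 0 = shut, grows to about 1.35 rad as the pin pushes it up and in; its spring shuts it. Pushing past it takes up to about 10 N, first touch with the pin 33 mm below the seat; it snaps back once the pin is within about 4 mm of the seat.
- chassis_rack: The other loose rack, with the same foot plate and hook (same frame), but carrying four flat chassis only 10 mm high. To be left alone. The two racks may have swapped places.
- stand: Fixed grey shaker stand: foot plate 160 x 120 x 15 mm, square column 50 x 50 mm, 215 mm tall, at the origin (underside, under the column's axis); yaw within 0.22 rad of 0. A steel pin, 12 mm in diameter, sticks out level from the column along the stand's -x, its axis 190 mm above the table.
- pin (a point): Centre of the usable length of the cross pin, on its axis, 120 mm out from the column's axis, 190 mm above the table; axes as the stand's (pin along x). Two 28 mm discs bound the usable length, their facing sides 35 mm either way along x.
- control_box: Heavy control box (6 kg, stands by its weight: do not shove it), 140 (x) by 220 (y) by 60 mm high; origin at the centre of its underside; yaw within 0.15 rad of 0. On its top are the dial (at x 0, y +60 mm) and the start lever (at x +5, y -60 mm).
- dial (a joint): Click dial with upright axis, turning clockwise seen from above as the value grows; stops at 0 and 3.05 rad; a click every 25 degrees (0.436 rad), rests only at multiples of that; starts at 0, 0.436 or 0.873. About 0.1 N m carries it over a click; released within about 8 degrees of a click it settles there.
- dial_grip (a point): On the dial's axis, 36 mm above the box's top, middle of the height to grip. The dial is a 52 mm disc, its top 14 mm above the box's top, with a bar grip 46 mm long (along the point's x), 14 mm wide (y), top 48 mm above the box. The point's axes turn with the dial.
- dial_pointer (a point): White mark on the bar's pointing end, 23 mm from the dial's axis, 48 mm above the box's top; at value 0 it points to the box's -x (the robot).
- lever (a joint): Start lever: 45 mm from pivot to the centre of its 26 mm black ball, pivot 82 mm above the table, axis along the box's y. 0 = leaning 0.5 rad towards the box's -x (off), 1.0 = leaning 0.5 rad towards +x (on); stays where it is left; about 2 N at the ball moves it.
- lever_tip (a point): Centre of the lever's ball; 121 mm above the table at either end, about 127 mm halfway. It travels about 43 mm towards the box's +x.
- tape_roll: Loose green tape roll, 96 mm across, 24 mm high, flat on the table; origin at the underside. Leave.
- pot: Loose small white pot, 54 mm across, 50 mm high; origin at the underside. Leave.
- bolt: Loose steel bolt, 76 mm long, lying on the table along its x from the origin. Leave.
- jar: Loose glass jar, 60 mm across, 70 mm high; origin at the underside. Leave.
- cutters: Loose side cutters, 100 mm long, 12 mm high, lying flat; origin at the joint. Leave.
- loose_wagon: Loose single wagon body, 32 x 44 x 38 mm; origin at the underside. Leave.
Mind the look-alikes: they are no part of the job. Leave any pink look-alike of the wagon_rack alone.

How it is judged:
By the outcome, as a careful person would: the job done as asked, in the order asked, and still so for the second after the job is handed in, with the robot touching nothing.
It also fails if it takes over 67 s, if anything falls off the work surface, if the arm or the gripper's body presses on something with over 40 N, if the wrist force passes 120 N, or if a joint passes its speed limit or range.

## Working session

There is one attempt and no reset: what is moved stays moved. The work goes in short steps, each a Python script; the robot and the scene stay as the last script left them, time stands still between calls to the robot, and variables do not carry over. Pictures are saved under pics/ and viewed, and the job is handed in when it is done.

```bash
ls; mkdir -p pics; python3 - <<'E'
from station import env,viewer
import cv2,numpy as np
for n in("scene","top","wrist"):
    cv2.imwrite(f"pics/{n}0.png",viewer.camera(n)); p=viewer.camera_params(n); print(n,{k:(np.round(v,3).tolist()) for k,v in p.items()})
s=env.read_state();print(s)
E
```

```text
pics
scene {'fx': 421.583, 'fy': 421.583, 'cx': 284.287, 'cy': 212.275, 'dist': [-0.076, 0.0, 0.0, 0.0, 0.0], 'pose': [[0.857, -0.39, 0.337, 906.381], [0.515, 0.641, -0.569, -593.236], [0.006, 0.661, 0.75, 1031.168], [0.0, 0.0, 0.0, 1.0]]}
top {'fx': 459.723, 'fy': 459.723, 'cx': 284.134, 'cy': 213.073, 'dist': [-0.036, 0.0, 0.0, 0.0, 0.0], 'pose': [[-0.007, 0.98, -0.2, 245.969], [-1.0, -0.009, -0.012, 72.215], [-0.014, 0.199, 0.98, 1333.009], [0.0, 0.0, 0.0, 1.0]]}
wrist {'fx': 367.248, 'fy': 367.248, 'cx': 282.082, 'cy': 205.784, 'dist': [-0.031, 0.0, 0.0, 0.0, 0.0], 'tool_from_camera': [[0.001, 0.963, 0.268, 73.057], [1.0, -0.001, 0.0, 0.43], [0.001, 0.268, -0.963, -81.504], [0.0, 0.0, 0.0, 1.0]]}
{'time_s': 0.15, 'qpos': array([ 1.30599889e+00,  4.23676453e-01,  1.63049155e+00,  3.41450969e-05,
        1.08860012e+00, -1.89810643e-02]), 'dq': array([-1.70756339e-04, -3.28475522e-03, -2.22908431e-04,  7.50994964e-05,
        1.27881581e-03,  1.03477507e-03]), 'tau': array([ 1.37782368e-03, -5.44990039e+01, -2.73921168e+01,  6.44258643e-02,
        2.04787252e-02, -9.64821106e-05]), 'tool_pos': array([151.96287776, 605.90332015, 302.08224805]), 'orientation': array([ 1.22606812e-01,  9.92455150e-01, -5.79692316e-04, -9.80833300e-05]), 'force': array([-0.51072828,  0.72669665, -0.21233911]), 'wrist_torque': array([-0.03796834,  0.00378823,  0.00791311]), 'width': 87.88860517968718}
```

View pics/scene0.png

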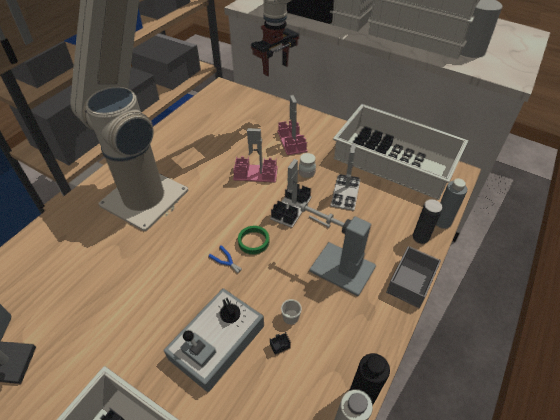

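View pics/top0.png

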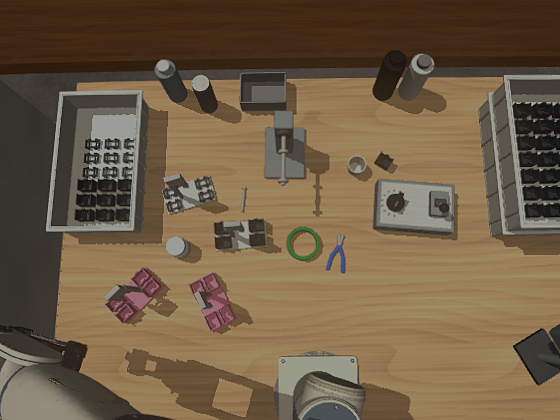

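View pics/wrist0.png

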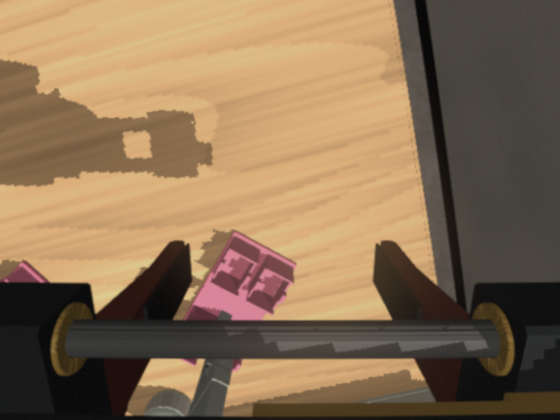

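The wagon rack (dark wagons) is at about (240,235) in the top view, with the stand at (285,150), its pin pointing down to (283,185), and the box at (415,207). Pink racks are the look-alikes. I'll zoom in and measure next.

```bash
cat > h.py <<'E'
from station import env,set_gripper,viewer,workorder
import cv2,numpy as np
from scipy.spatial.transform import Rotation as R
def pose(name,st=None):
    p=viewer.camera_params(name)
    if name!="wrist": return p,np.array(p["pose"])
    T=np.eye(4);T[:3,:3]=R.from_quat(st["orientation"]).as_matrix();T[:3,3]=st["tool_pos"]
    return p,T@np.array(p["tool_from_camera"])
def K(p): return np.array([[p["fx"],0,p["cx"]],[0,p["fy"],p["cy"]],[0,0,1.]])
def ray(name,uv,st=None):
    p,T=pose(name,st)
    n=cv2.undistortPoints(np.array([[uv]],float),K(p),np.array(p["dist"],float))[0,0]
    d=T[:3,:3]@np.array([n[0],-n[1],-1.]);return T[:3,3],d/np.linalg.norm(d)
def onz(name,uv,z,st=None):
    o,d=ray(name,uv,st);return o+d*(z-o[2])/d[2]
def tri(rays):
    A=np.zeros((3,3));b=np.zeros(3)
    for o,d in rays:
        M=np.eye(3)-np.outer(d,d);A+=M;b+=M@o
    x=np.linalg.solve(A,b);return x,[np.linalg.norm((np.eye(3)-np.outer(d,d))@(x-o)) for o,d in rays]
def proj(name,X,st=None):
    p,T=pose(name,st);X=np.atleast_2d(np.array(X,float))
    c=(X-T[:3,3])@T[:3,:3];c=c*[1,-1,-1]
    return cv2.projectPoints(c,np.zeros(3),np.zeros(3),K(p),np.array(p["dist"],float))[0][:,0]
def crop(img,x0,y0,x1,y1,s,fn): cv2.imwrite(fn,cv2.resize(img[y0:y1,x0:x1],None,fx=s,fy=s,interpolation=cv2.INTER_CUBIC))
def down(yaw): # tool down, jaw (tool y) axis direction at angle yaw from world y
    return (R.from_euler('z',yaw)*R.from_quat([0,1,0,0])).as_quat()
E
python3 - <<'E'
from h import *
t=cv2.imread("pics/top0.png");s=cv2.imread("pics/scene0.png")
crop(t,200,100,330,200,6,"pics/t_stand.png");crop(t,200,190,300,270,8,"pics/t_rack.png");crop(t,360,165,470,245,7,"pics/t_box.png")
crop(s,250,120,400,310,4,"pics/s_rack.png")
crop(s,140,270,290,390,5,"pics/s_box.png")
E
```

```text
(no output)
```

View pics/t_stand.png

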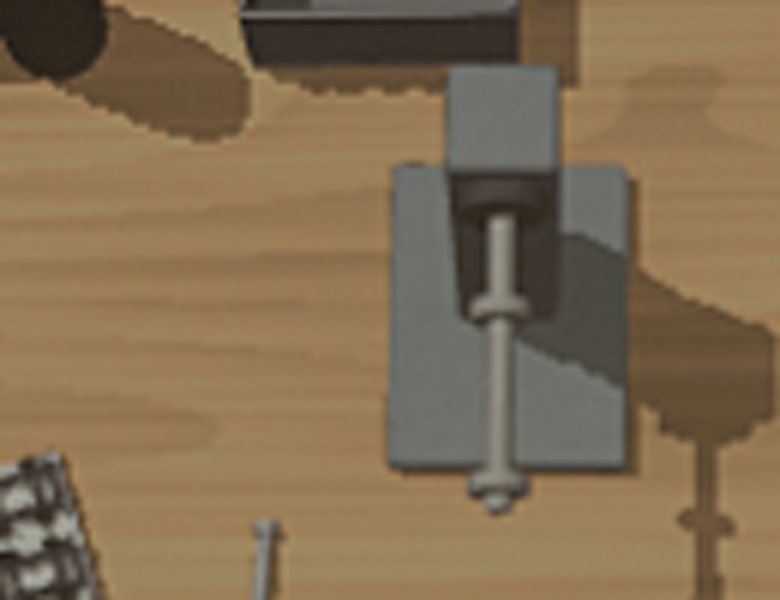

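View pics/t_rack.png

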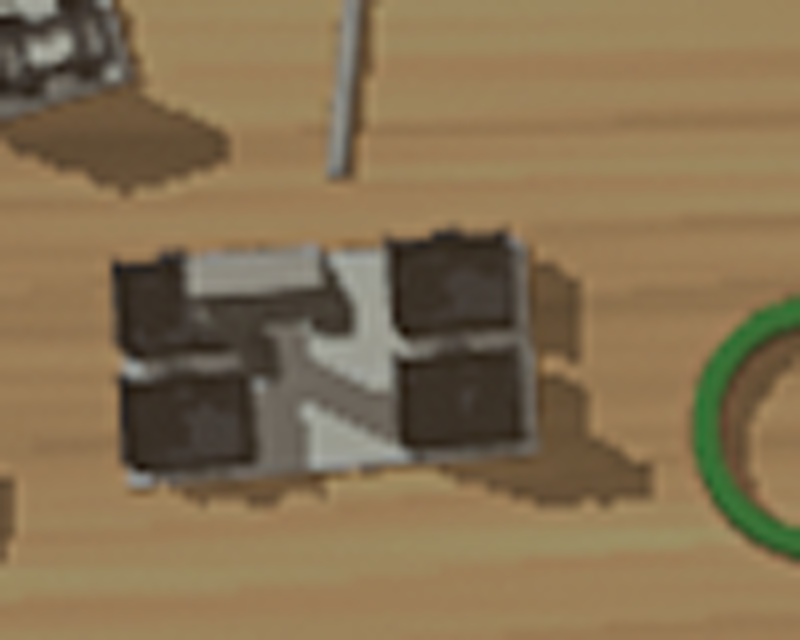

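View pics/t_box.png

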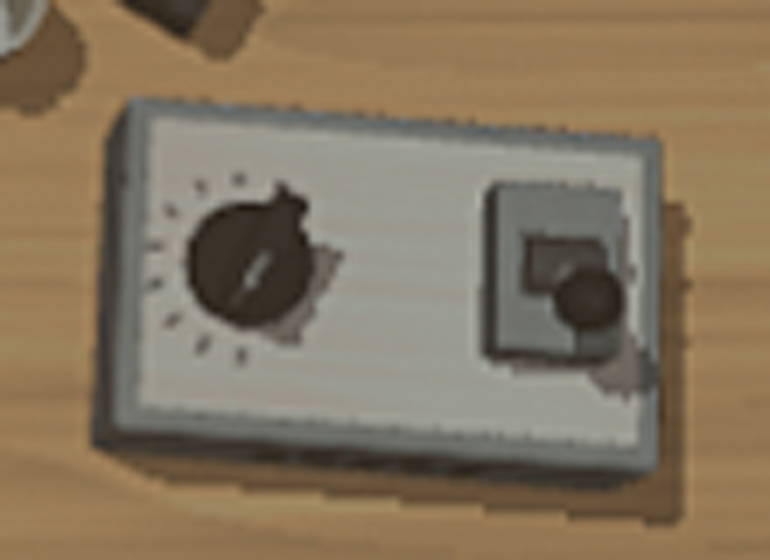

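View pics/s_rack.png

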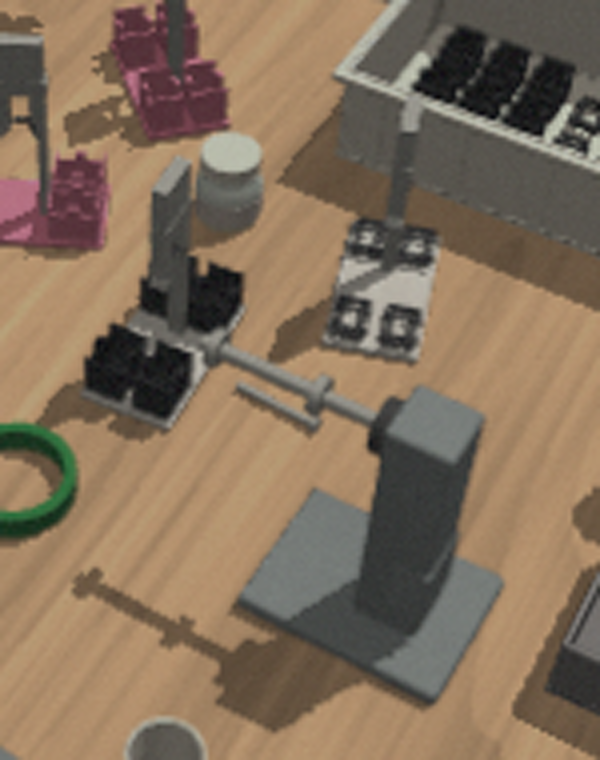

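View pics/s_box.png

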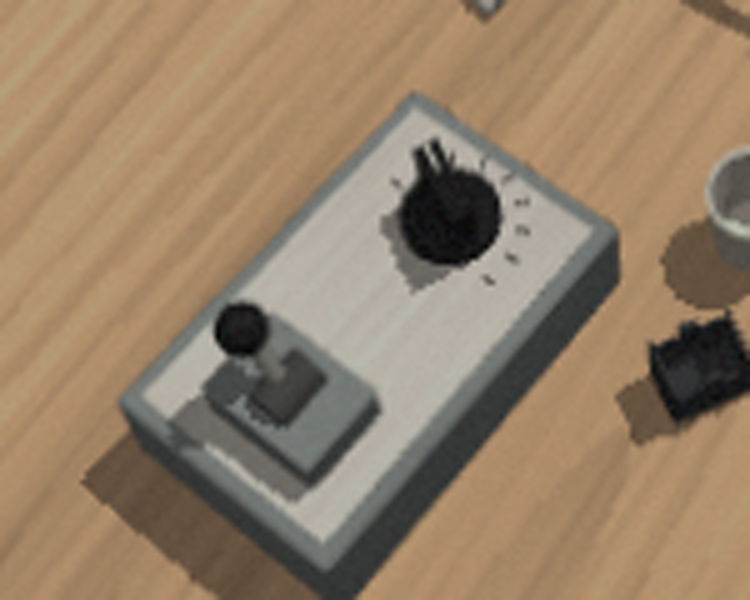

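```bash
python3 - <<'E'
from h import *
T=lambda c,s,o:(c[0]/s+o[0]-0.5+0.5/s,c[1]/s+o[1]-0.5+0.5/s)
print("tab top");
for c in [(185,252),(320,245),(325,288),(187,296)]: print(np.round(onz("top",T(c,8,(200,190)),195),1))
print("plate corners");
for c in [(130,488),(533,452),(522,235)]: print(np.round(onz("top",T(c,8,(200,190)),8),1))
print("pin front disc, back disc (z190), column top corners")
for c in [(498,485),(500,307)]: print(np.round(onz("top",T(c,6,(200,100)),190),1))
for c in [(447,68),(557,65),(558,170),(447,173)]: print(np.round(onz("top",T(c,6,(200,100)),215),1))
for c in [(388,468),(626,466)]: print("base",np.round(onz("top",T(c,6,(200,100)),15),1))
print("box corners top")
for c in [(130,100),(660,143),(655,470),(112,430)]: print(np.round(onz("top",T(c,7,(360,165)),60),1))
print("ball",np.round(onz("top",T((588,295),7,(360,165)),121),1))
print("chassis tab",np.round(onz("top",(175,179),195),1), "jar",onz("top",(178,247),70))
st=env.read_state();print(proj("top",[[0,0,0],[152,606,222]]))
# scene tri for tab top corners
S=lambda c:T(c,4,(250,120))
print(np.round(tri([ray("scene",S((317,397))),ray("top",T((498,307),6,(200,100)))]),1) if 0 else '')
print("tri back disc",tri([ray("scene",S((318,393))),ray("top",T((498,307),6,(200,100)))]))
print("tri front disc",tri([ray("scene",S((208,345))),ray("top",T((498,485),6,(200,100)))]))
print("tri ball",tri([ray("scene",T((242,328),5,(140,270))),ray("top",T((588,297),7,(360,165)))]))
E
```

```text
tab top
[458.6 241.3 195. ]
[460.5 198.7 195. ]
[446.7 196.9 195. ]
[444.5 240.4 195. ]
plate corners
[406.7 287.5   8. ]
[418.6 141.1   8. ]
[498.8 145.2   8. ]
pin front disc, back disc (z190), column top corners
[564.6  89.6 190. ]
[644.8  88.2 190. ]
[745.5 110.2 215. ]
[746.3  62.4 215. ]
[697.8  62.5 215. ]
[697.  110.3 215. ]
base [622.7 146.7  15. ]
base [622.5  28.8  15. ]
box corners top
[ 602.7 -182.4   60. ]
[ 582.5 -398.5   60. ]
[ 447.3 -385.6   60. ]
[ 465.7 -168.6   60. ]
ball [ 506.2 -343.2  121. ]
chassis tab [570.1 367.  195. ] jar [409.84392673 383.04187425  70.        ]
[[317.60169883 397.18804803]
 [ 65.43921956 347.61202091]]

tri back disc (array([642.0775046 ,  87.92960508, 193.7303731 ]), [np.float64(1.7650078655290826), np.float64(1.7650078655290187)])
tri front disc (array([560.80987584,  87.5316933 , 194.83644484]), [np.float64(3.0517140424039004), np.float64(3.0517140424038414)])
tri ball (array([ 504.44594394, -342.45692519,  123.89674271]), [np.float64(0.4500552997521606), np.float64(0.4500552997521304)])
```

```bash
python3 - <<'E'
from h import *
q=down(np.pi/2+0.06)
print(env.ik([452,219,330],q))
env.reach([452,215,330],q)
st=env.read_state();im=viewer.camera("wrist")
cv2.imwrite("pics/w1.png",im);np.save("w1.npy",np.r_[st["tool_pos"],st["orientation"]]);print(st["time_s"],st["tool_pos"],st["qpos"])
print(proj("wrist",[[452,219,195],[452,219,8]],st))
E
```

```text
NoneTraceback (most recent call last):
  File "<stdin>", line 4, in <module>
station.IKError: the arm cannot take that pose within its joint ranges
```

```bash
python3 - <<'E'
from h import *
r=lambda v:None if v is None else np.round(v,2).tolist()
for s in(1,-1):
  for z in (250,300,330): print(s,z,r(env.ik([452,219,z],down(s*np.pi/2+0.06))),r(env.ik([604,88,z],down(s*np.pi/2))))
E
```

```text
1 250 None None
1 300 None None
1 330 None None
-1 250 [0.43, 0.32, 1.94, -0.0, 0.88, 0.37] [0.13, 0.46, 1.7, -0.0, 0.98, 0.13]
-1 300 [0.43, 0.25, 1.9, -0.0, 1.0, 0.37] [0.13, 0.4, 1.67, -0.0, 1.07, 0.13]
-1 330 [0.43, 0.21, 1.87, -0.0, 1.06, 0.37] [0.13, 0.37, 1.64, -0.0, 1.13, 0.13]
```

```bash
python3 - <<'E'
from h import *
q=down(-np.pi/2+0.06)
env.reach([452,219,330],q)
st=env.read_state();im=viewer.camera("wrist")
cv2.imwrite("pics/w1.png",im);np.save("w1.npy",np.r_[st["tool_pos"],st["orientation"]]);print(st["time_s"],st["tool_pos"],st["qpos"])
print(proj("wrist",[[452,219,195],[452,219,8]],st))
E
```

```text
1.9333 [451.87866935 219.67382841 329.99389148] [4.28743972e-01 2.08224706e-01 1.87087045e+00 1.58915342e-04
 1.06241001e+00 3.67314093e-01]
[[281.86051626 227.36801828]
 [281.87872195 172.86783871]]
```

View pics/w1.png

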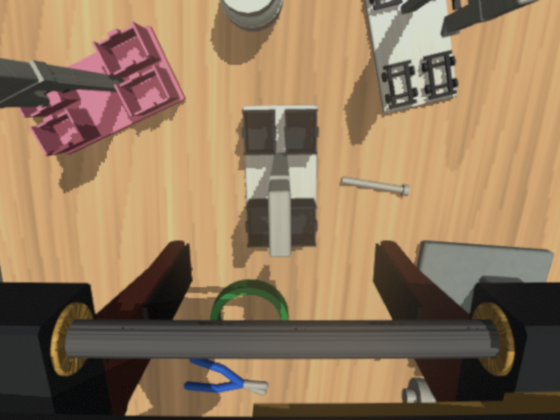

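```bash
python3 - <<'E'
from h import *
crop(cv2.imread("pics/w1.png"),235,95,325,265,3.5,"pics/w1c.png")
E
```

```text
(no output)
```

View pics/w1c.png

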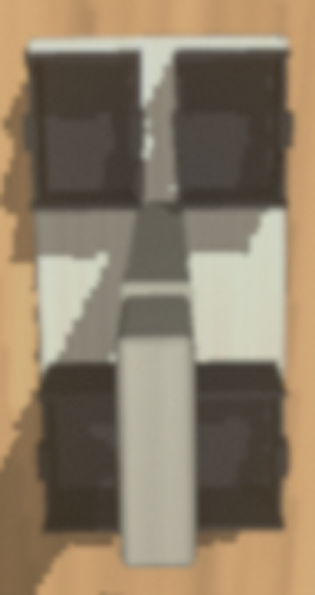

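```bash
python3 - <<'E'
from h import *
a=np.load("w1.npy");st=dict(tool_pos=a[:3],orientation=a[3:])
P=[onz("wrist",(c[0]/3.5+234.6,c[1]/3.5+94.6),195,st) for c in [(118,336),(194,336),(194,563),(126,563)]]
print(np.round(P,1),np.round(np.mean(P,0),1))
m=(P[0]+P[1]-P[2]-P[3])/2;print("yaw",np.arctan2(-m[0],m[1]),"len",np.linalg.norm(m))
Q=[onz("wrist",(c[0]/3.5+234.6,c[1]/3.5+94.6),8,st) for c in [(27,40),(288,38)]]
print(np.round(Q,1)); d=Q[1]-Q[0];print("yaw plate",np.arctan2(d[1],d[0]),np.linalg.norm(d))
c=(Q[0]+Q[1])/2;y=np.array([-np.sin(.06),np.cos(.06),0]);print("centre from plate",c-75*y)
E
```

```text
[[442.4 241.9 195. ]
 [455.5 242.7 195. ]
 [458.4 200.5 195. ]
 [446.  199.7 195. ]] [450.6 221.2 195. ]
yaw 0.0769847607825186 len 42.335678577180644
[[405.6 288.3   8. ]
 [484.6 293.8   8. ]]
yaw plate 0.06926773278629407 79.2497223666348
centre from plate [449.60570065 216.16640771   8.        ]
```

```bash
python3 - <<'E'
from h import *
q=down(-np.pi/2+0.0)
env.reach([602,88,325],q)
env.hold(.1)
st=env.read_state();im=viewer.camera("wrist")
cv2.imwrite("pics/w2.png",im);np.save("w2.npy",np.r_[st["tool_pos"],st["orientation"]]);print(st["time_s"],st["tool_pos"],st["qpos"])
print(proj("wrist",[[602,88,190]],st))
crop(im,190,160,390,290,4,"pics/w2c.png")
E
```

```text
2.9 [600.92850985  89.42617713 325.06027328] [1.28013843e-01 3.73598506e-01 1.65031281e+00 3.73838878e-04
 1.11823115e+00 1.26014867e-01]
[[283.60771338 228.50956708]]
```

View pics/w2.png

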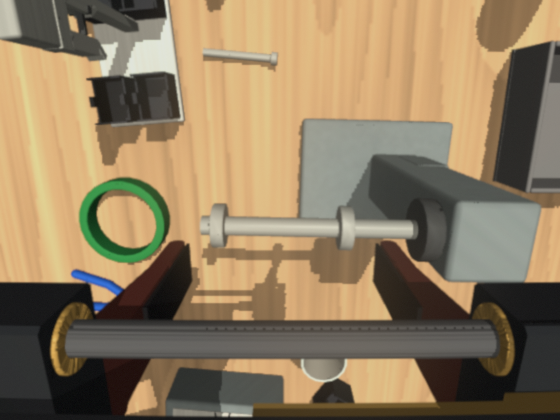

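View pics/w2c.png

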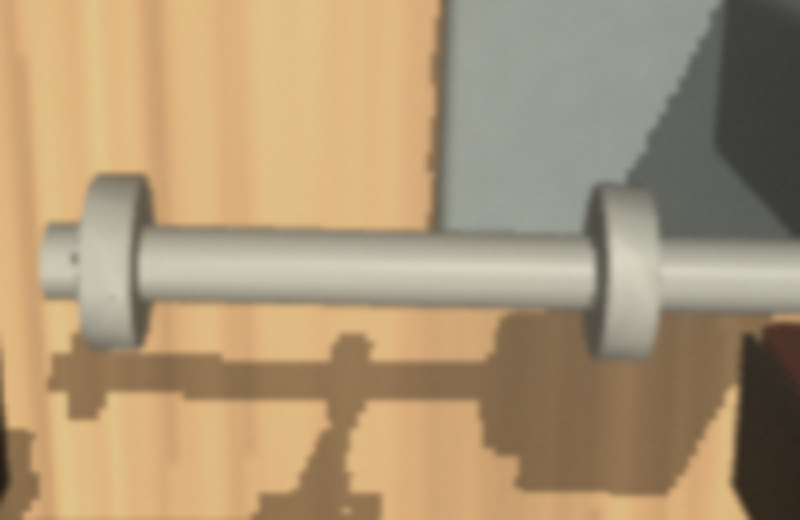

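```bash
python3 - <<'E'
from h import *
st=env.read_state();print(st["tool_pos"],st["time_s"])
a=np.load("w2.npy");st=dict(tool_pos=a[:3],orientation=a[3:])
P=[onz("wrist",(c[0]/4+189.6,c[1]/4+159.6),190,st) for c in [(138,264),(604,271.3)]]
print(np.round(P,1),np.mean(P,0));d=P[1]-P[0];print("yaw",np.arctan2(d[1],d[0]),np.linalg.norm(d))
P=[onz("wrist",(c[0]/4+189.6,c[1]/4+159.6),z,st) for c,z in [((300,230),190),((300,303),190)]];print(P)
E
```

```text
[601.01474268  89.43884397 325.19782838] 2.95
[[565.   89.8 190. ]
 [637.5  88.8 190. ]] [601.23874958  89.29895069 190.        ]
yaw -0.014050237492693593 72.51529851510041
[array([590.23803155,  95.41007194, 190.        ]), array([590.11291121,  83.44475417, 190.        ])]
```

The pin is at about (601.5, 89.3) with yaw ≈ -0.018. The rack is at about (451, 219.5) with yaw 0.072. Next I grasp the tab.

```bash
python3 - <<'E'
from h import *
q=down(-np.pi/2+0.072)
env.reach([451,219.5,300],q)
env.move_l([451,219.5,244],rate=80)
st=env.read_state();print(st["tool_pos"],st["force"])
set_gripper(10)
st=env.read_state();print(st["tool_pos"],st["force"],st["width"],st["time_s"])
env.move_l([451,219.5,264],rate=60)
st=env.read_state();print(st["tool_pos"],st["force"],st["width"],st["time_s"])
cv2.imwrite("pics/s3.png",viewer.camera("scene"))
cv2.imwrite("pics/w3.png",viewer.camera("wrist"))
E
```

```text
[451.35013133 219.5478242  244.26970941] [ 0.23473405 -0.51495456  0.13323076]
[450.82859096 219.42156948 243.86323675] [-0.4224511  -0.11388319 -0.12173781] 13.927643843754087 5.75
[451.13674158 219.56223301 264.45651685] [ 0.37901239  0.09233646 -3.01531297] 13.771116755110803 6.2333
```

View pics/s3.png

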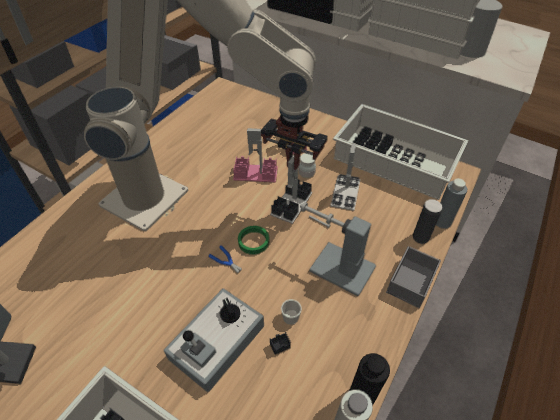

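View pics/w3.png

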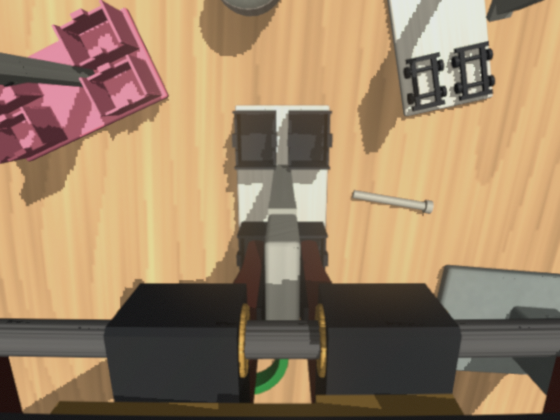

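```bash
python3 - <<'E'
from h import *
q=down(-np.pi/2-0.018)
env.move_l([451,219.5,360],rate=150)
env.move_l([601.5,175,360],rot=q,rate=120)
env.hold(.15)
st=env.read_state();print(st["tool_pos"],st["force"],st["width"],st["time_s"],st["qpos"][5])
s=viewer.camera("scene");t=viewer.camera("top");w=viewer.camera("wrist")
crop(s,240,60,400,240,3.3,"pics/s4.png");crop(t,190,80,340,230,4,"pics/t4.png");cv2.imwrite("pics/w4.png",w)
E
```

```text
[601.07955004 175.27389158 360.18410623] [ 0.28416249  0.75393134 -3.80232782] 13.95517547970319 8.7333 0.2821287154789388
```

View pics/s4.png

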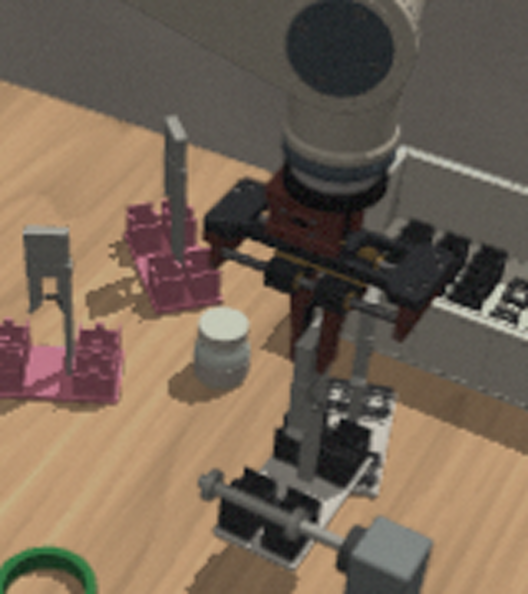

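View pics/t4.png

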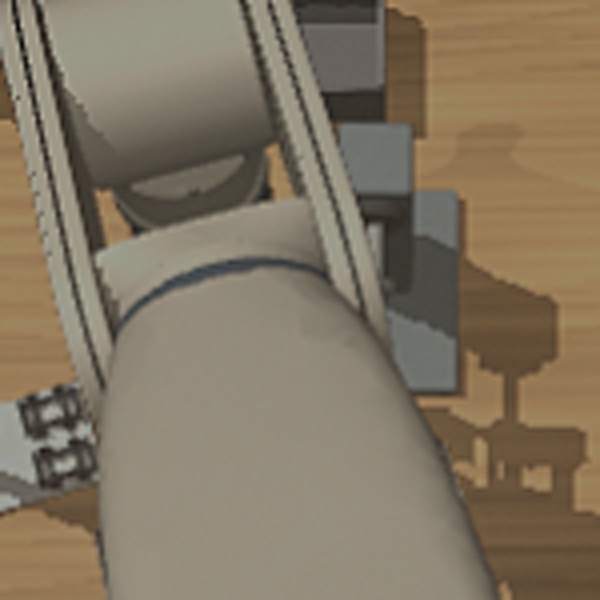

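View pics/w4.png

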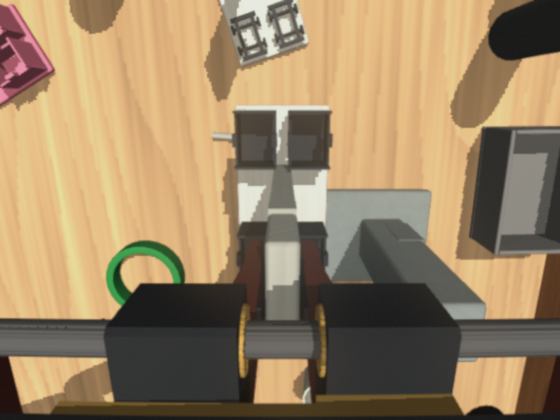

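```bash
python3 - <<'E'
from h import *
st=dict(tool_pos=np.zeros(3),orientation=np.array([0,0,0,1.]))
for dx in(-3,0,3):print(dx,np.round(proj("wrist",[[22+dx,0,49],[75+dx,-40,236],[75+dx,40,236],[22+dx,7,49]],st),1).tolist())
crop(cv2.imread("pics/w4.png"),230,95,335,260,3.5,"pics/w4c.png")
E
```

```text
-3 [[281.7, 251.5], [234.0, 105.7], [329.7, 105.8], [300.0, 251.5]]
0 [[281.7, 244.2], [233.9, 102.0], [329.8, 102.1], [300.1, 244.2]]
3 [[281.7, 236.8], [233.8, 98.3], [329.9, 98.4], [300.3, 236.8]]
```

View pics/w4c.png

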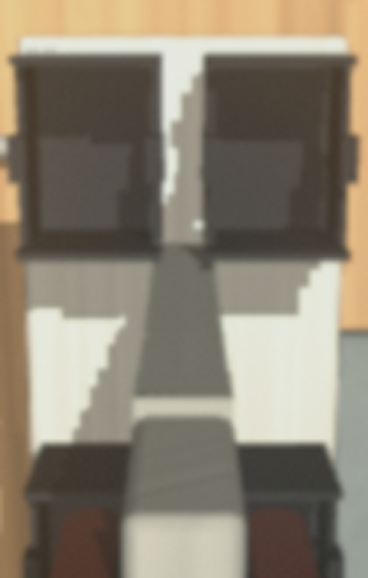

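```bash
python3 - <<'E'
from h import *
print(env.move_l([601.5,89.0,360],rate=90,f_stop=6))
env.hold(.2)
st=env.read_state();print(st["tool_pos"],st["force"],st["width"],st["time_s"])
s=viewer.camera("scene");w=viewer.camera("wrist")
cv2.imwrite("pics/s5f.png",s)
crop(s,250,110,390,250,4.2,"pics/s5.png");cv2.imwrite("pics/w5.png",w)
E
```

```text
False
[601.46706947  89.50430857 359.96155256] [ 0.4111354  -0.5658815  -4.07268596] 14.00353720454691 10.1917
```

View pics/s5.png

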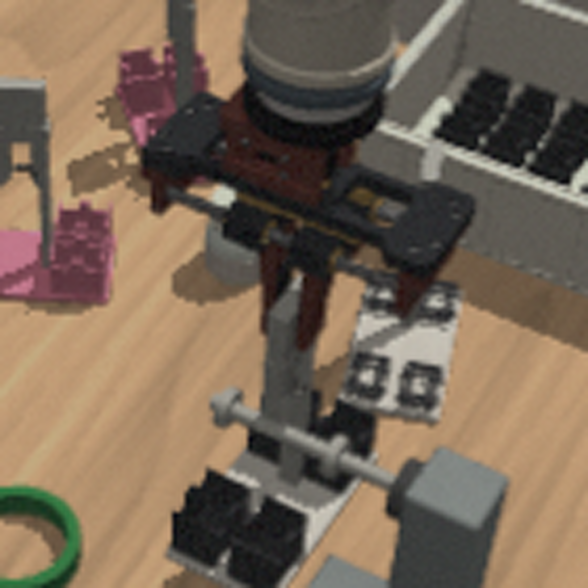

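View pics/w5.png

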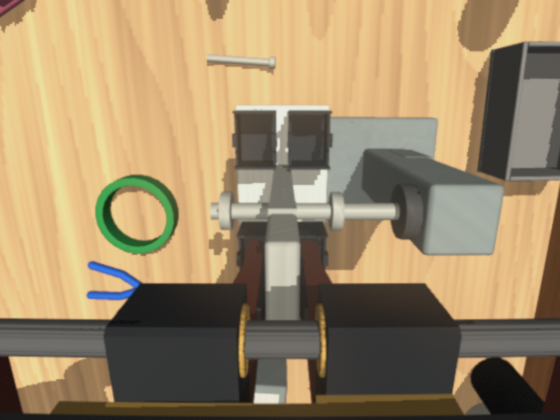

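```bash
python3 - <<'E'
from h import *
im=cv2.imread("pics/w5.png");crop(im,215,95,355,260,3.5,"pics/w5c.png")
st=dict(tool_pos=np.zeros(3),orientation=np.array([0,0,0,1.]))
for dx in(-4,-2,0,2):print(dx,np.round(proj("wrist",[[dx,20,170],[dx,-20,170],[22+dx,0,49],[75+dx,0,236]],st),1)[:,1].tolist())
g=cv2.cvtColor(im,cv2.COLOR_BGR2GRAY)
for c in (245,255,310,320): print(c,g[198:225,c].tolist())
for c in (283,): print(c,g[98:114,c].tolist(), g[232:250,c].tolist())
E
```

```text
-4 [215.9, 215.9, 254.0, 106.9]
-2 [213.2, 213.2, 249.1, 104.5]
0 [210.5, 210.5, 244.2, 102.0]
2 [207.8, 207.8, 239.3, 99.5]
245 [232, 232, 232, 226, 196, 161, 155, 168, 180, 192, 200, 209, 213, 214, 212, 208, 200, 188, 173, 157, 141, 137, 137, 110, 75, 62, 59]
255 [232, 232, 232, 226, 196, 159, 154, 167, 180, 189, 200, 209, 214, 214, 212, 207, 194, 172, 155, 141, 128, 132, 134, 107, 74, 60, 58]
310 [233, 233, 233, 230, 210, 170, 154, 164, 178, 189, 200, 213, 220, 218, 211, 203, 196, 187, 173, 158, 142, 131, 131, 105, 73, 58, 57]
320 [231, 232, 231, 228, 208, 167, 153, 164, 177, 189, 200, 214, 221, 218, 211, 203, 198, 187, 174, 160, 147, 150, 142, 105, 67, 58, 55]
283 [198, 198, 198, 198, 198, 196, 197, 212, 228, 233, 234, 234, 234, 234, 234, 234] [116, 113, 115, 116, 116, 116, 116, 116, 122, 139, 165, 182, 191, 194, 198, 201, 203, 203]
```

View pics/w5c.png

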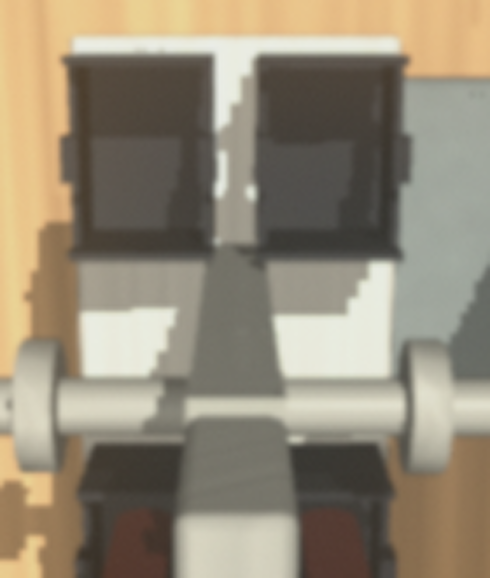

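```bash
python3 - <<'E'
from h import *
env.move_l([601.5,89.1,335],rate=60,f_stop=8)
st=env.read_state();print(st["tool_pos"],st["force"])
for z in (322,315,308,302,296):
    r=env.move_l([601.5,89.1,z],rate=40,f_stop=22)
    st=env.read_state();print(r,np.round(st["tool_pos"],1),np.round(st["force"],1),np.round(st["wrist_torque"],2),st["time_s"])
    if r: break
w=viewer.camera("wrist");s=viewer.camera("scene")
crop(s,250,110,390,250,4.2,"pics/s6.png");cv2.imwrite("pics/w6.png",w)
E
```

```text
[601.48233614  89.05959526 334.63226427] [ 0.50757304 -0.50380719 -3.49034314]
False [602.2  89.8 322.8] [1.3 3.8 3.3] [ 0.98 -0.31 -0.03] 11.3333
False [601.8  90.  314.7] [ 4.   7.7 -2. ] [ 1.5  -0.69 -0.03] 11.6583
False [600.6  88.6 306.8] [ 1.1 -0.4 -3.1] [-0.06  0.02  0.04] 11.9833
False [601.2  88.9 301.5] [ 0.8  0.5 -3.8] [-0.06  0.07  0.02] 12.2833
True [602.1  89.1 298.2] [-1.8 -0.2  6.1] [-0.12  0.43 -0.01] 12.5
```

View pics/s6.png

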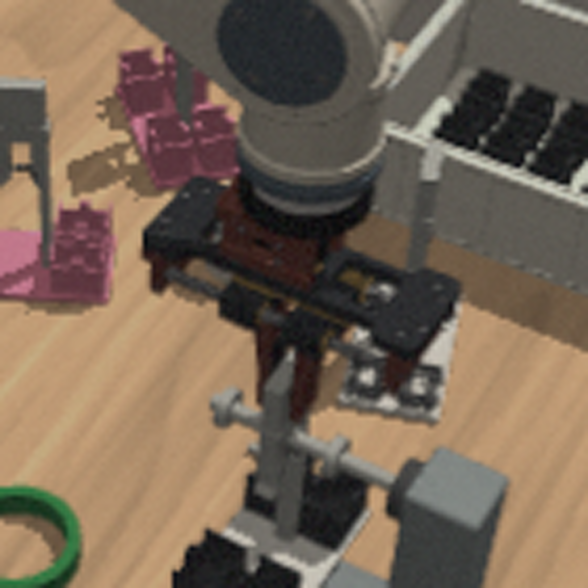

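View pics/w6.png

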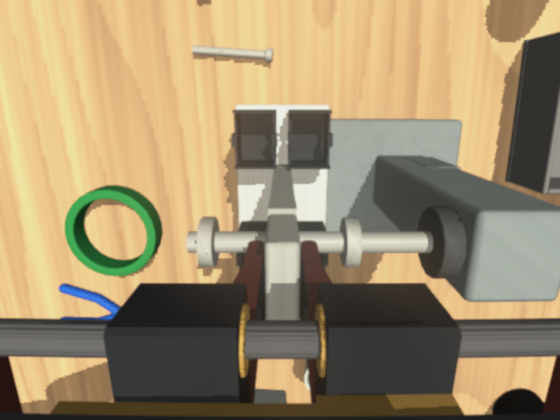

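```bash
python3 - <<'E'
from h import *
r=env.move_l([601.5,89.1,295.5],rate=25,f_stop=22)
st=env.read_state();print(r,np.round(st["tool_pos"],1),np.round(st["force"],1),st["time_s"])
env.move_l([601.5,89.1,298.5],rate=40)
set_gripper(60)
st=env.read_state();print(np.round(st["tool_pos"],1),np.round(st["force"],1),st["time_s"])
env.move_l([601.5,89.1,375],rate=150)
st=env.read_state();w=viewer.camera("wrist");s=viewer.camera("scene");np.save("w7.npy",np.r_[st["tool_pos"],st["orientation"]])
crop(s,250,110,390,250,4.2,"pics/s7.png");cv2.imwrite("pics/w7.png",w);print(st["time_s"])
E
```

```text
False [602.2  89.2 298.1] [-4.1 -0.5 12.1] 12.85
[601.5  89.1 298.5] [ 0.3  0.4 -0. ] 13.9583
14.6167
```

View pics/s7.png

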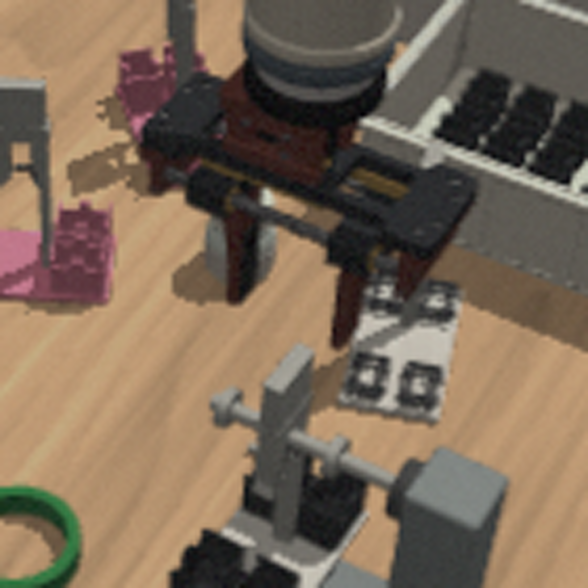

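View pics/w7.png

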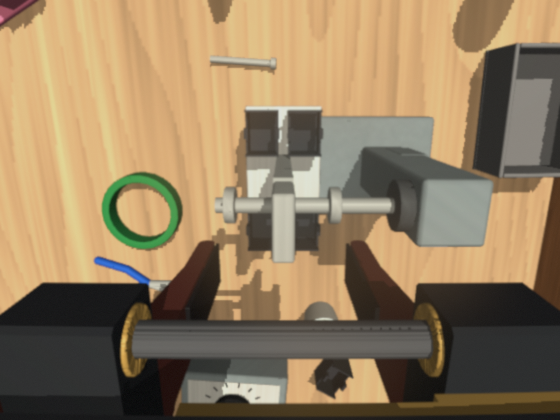

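```bash
python3 - <<'E'
from h import *
a=np.load("w7.npy");st=dict(tool_pos=a[:3],orientation=a[3:])
crop(cv2.imread("pics/w7.png"),235,95,335,275,3.3,"pics/w7c.png")
yw=-.018;Rz=np.array([[np.cos(yw),-np.sin(yw)],[np.sin(yw),np.cos(yw)]])
def pt(x,y,z): return np.r_[Rz@[x,y]+[601.5,89.2],z]
for dz in(0,10): 
  X=[pt(-7,22,250+dz),pt(7,-22,250+dz)]
  print(dz,np.round((proj("wrist",X,st)+.5-[235,95])*3.3).tolist(),np.round((proj("scene",X)+.5-[250,110])*4.2).tolist())
E
```

```text
0 [[120.0, 334.0], [197.0, 565.0]] [[294.0, 340.0], [279.0, 393.0]]
10 [[118.0, 349.0], [199.0, 589.0]] [[295.0, 329.0], [280.0, 382.0]]
```

View pics/w7c.png

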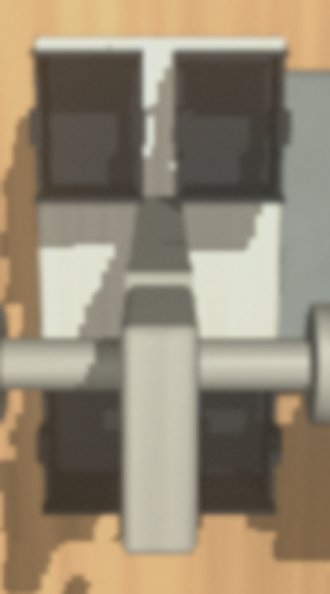

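The rack hangs home: its tab top appears at z≈248–250 against the expected 250. Next is the dial.

```bash
python3 - <<'E'
from h import *
q=down(-0.089-0.436)
env.reach([530,-224,330],q)
env.move_l([530,-224,260],rate=150)
env.hold(.15)
st=env.read_state();w=viewer.camera("wrist");np.save("w8.npy",np.r_[st["tool_pos"],st["orientation"]])
cv2.imwrite("pics/w8.png",w);print(st["time_s"],st["tool_pos"],st["qpos"][5]);print(proj("wrist",[[530,-224,108],[530,-224,60]],st))
s=viewer.camera("scene");t=viewer.camera("top")
cv2.imwrite("pics/s8.png",s)
E
```

```text
16.9167 [ 530.69062651 -224.17590177  261.25259542] -1.466285107242628
[[281.22597339 215.68933907]
 [281.37336864 197.8026228 ]]
```

View pics/w8.png

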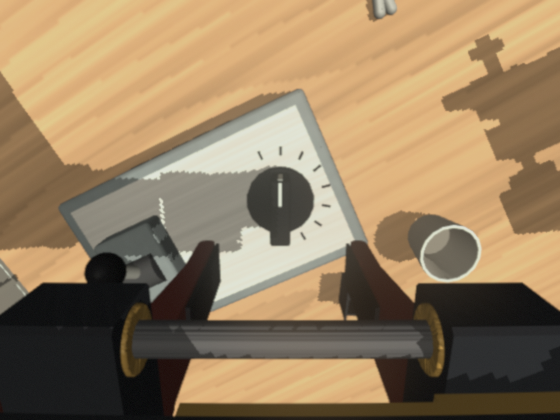

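View pics/s8.png

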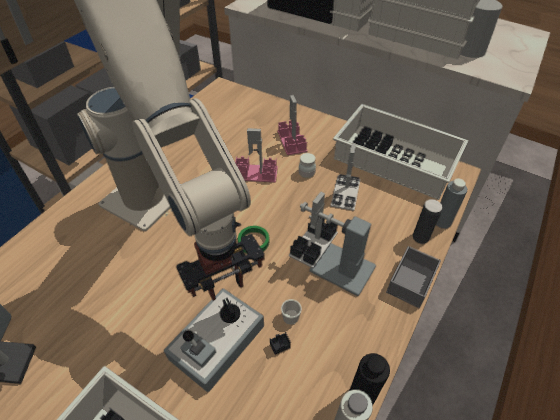

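```bash
python3 - <<'E'
from h import *
crop(cv2.imread("pics/w8.png"),230,135,340,255,5,"pics/w8c.png")
E
```

```text
(no output)
```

View pics/w8c.png

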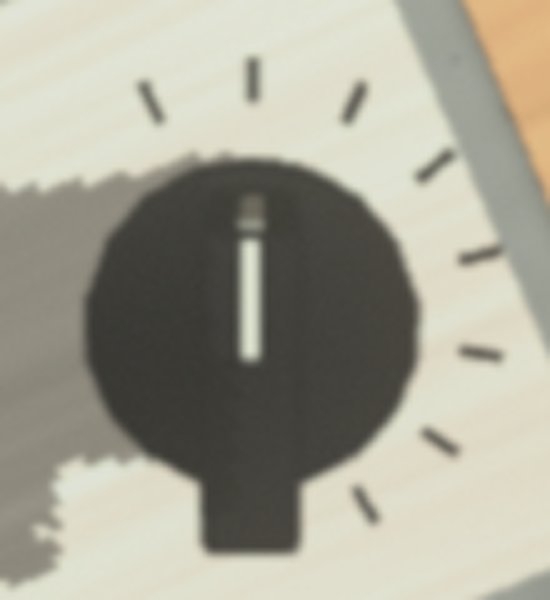

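```bash
python3 - <<'E'
from h import *
a=np.load("w8.npy");st=dict(tool_pos=a[:3],orientation=a[3:])
C=lambda c:(c[0]/5+229.6,c[1]/5+134.6)
print("disc",onz("wrist",C((252,324)),74,st)); A=onz("wrist",C((250,235)),108,st);B=onz("wrist",C((250,550)),108,st)
print("bar",A,B,(A+B)/2,np.linalg.norm(A-B),np.arctan2(B[1]-A[1],B[0]-A[0]))
print("top cam disc",onz("top",(360+250/7-.5,165+264/7-.5),74))
E
```

```text
disc [ 527.45800335 -223.69493478   74.        ]
bar [ 509.35737181 -213.27190992  108.        ] [ 547.35302871 -235.33292178  108.        ] [ 528.35520026 -224.30241585  108.        ] 43.93584171860376 -0.5260470812967811
top cam disc [ 530.44042174 -224.24094125   74.        ]
```

```bash
python3 - <<'E'
from h import *
set_gripper(50)
q=down(-0.526)
env.move_l([529,-224.2,215],rot=q,rate=120)
print(env.move_l([529,-224.2,159.5],rate=70,f_stop=8))
st=env.read_state();print(st["tool_pos"],st["force"],st["time_s"])
set_gripper(5)
st=env.read_state();print(st["tool_pos"],st["force"],st["width"],st["wrist_torque"],st["time_s"])
E
```

```text
False
[ 529.23486851 -224.29773813  159.73336528] [0.51760453 0.04310355 0.01182702] 18.9333
[ 528.78165475 -224.68289971  159.64820272] [-2.34808675 -3.6847135   1.89174064] 13.669046324941759 [-0.66805476  0.43122127 -0.01692476] 19.5833
```

```bash
python3 - <<'E'
from h import *
y0=-0.526
st=env.read_state();q0=st["qpos"][5]
for k in range(1,7):
    env.move_l([528.8,-224.4,159.6],rot=down(y0-k*1.309/6),rate=60)
    st=env.read_state();print(k,round(st["qpos"][5]-q0,3),np.round(st["force"],1),np.round(st["wrist_torque"],2),round(st["width"],2),np.abs(st["dq"]).max().round(2),round(st["time_s"],2))
env.hold(.3)
st=env.read_state();x=R.from_quat(st["orientation"]).as_matrix()[:,0];print("yaw",np.arctan2(x[1],x[0])-np.pi,np.round(st["wrist_torque"],2))
E
```

```text
1 0.214 [-2.1 -3.7  1.4] [-0.71  0.34  0.01] 13.6 0.01 19.95
2 0.431 [-2.5 -4.8  1.9] [-0.9   0.37 -0.  ] 13.86 0.01 20.32
3 0.649 [-1.3 -4.4  1.8] [-0.92  0.34 -0.03] 13.72 0.01 20.68
4 0.865 [-2.  -3.1  0.6] [-0.92  0.33 -0.02] 13.79 0.01 21.05
5 1.083 [-1.5 -4.8  1.4] [-0.92  0.39  0.03] 13.78 0.01 21.42
6 1.302 [-1.8 -4.8  0.6] [-0.97  0.36 -0.02] 13.79 0.01 21.78
yaw -1.827743274289733 [-0.93  0.35 -0.01]
```

```bash
python3 - <<'E'
from h import *
set_gripper(50)
env.move_l([528.8,-224.4,260],rate=150)
env.hold(.1)
st=env.read_state();w=viewer.camera("wrist");np.save("w9.npy",np.r_[st["tool_pos"],st["orientation"]])
cv2.imwrite("pics/w9.png",w);print(st["time_s"],st["tool_pos"])
E
```

```text
23.7333 [ 528.19166272 -224.12027095  258.77076294]
```

View pics/w9.png

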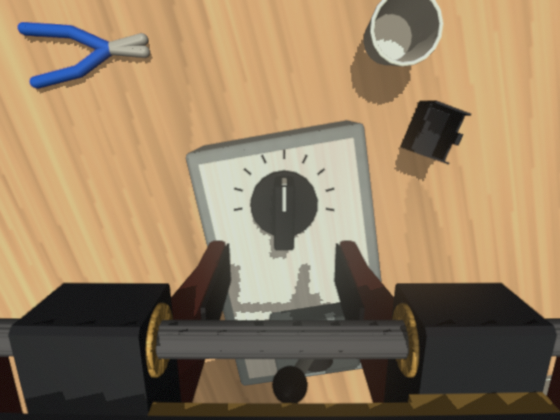

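```bash
python3 - <<'E'
from h import *
crop(cv2.imread("pics/w9.png"),225,140,345,260,5,"pics/w9c.png")
E
```

```text
(no output)
```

View pics/w9c.png

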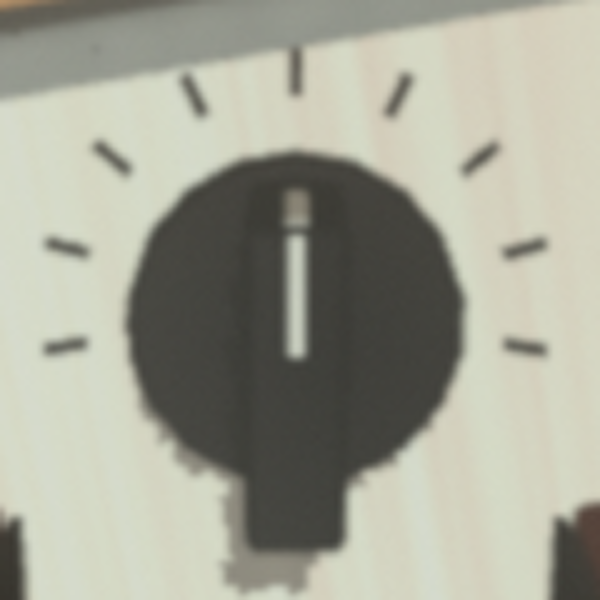

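```bash
python3 - <<'E'
from h import *
q=down(-0.089);u=np.array([np.cos(.089),-np.sin(.089),0]);b=np.array([504,-342.5,0])
P=lambda s,z:b+u*s+[0,0,z]
print(env.ik(P(-38,260),q))
env.reach(P(-38,260),q)
set_gripper(0)
print(env.move_l(P(-38,190),rate=120,f_stop=8))
st=env.read_state();print(st["tool_pos"],st["force"],st["time_s"])
print(env.move_l(P(-14,190),rate=60,f_stop=10))
st=env.read_state();print((st["tool_pos"]-b)@u,st["force"],st["time_s"])
r=False
for s in (0,10,18,21,24,27,30):
    r=env.move_l(P(s,190),rate=40,f_stop=9)
    st=env.read_state();print(s,r,round((st["tool_pos"]-b)@u,1),np.round(st["force"],1),round(st["time_s"],2))
    if r or st["force"]@u<-9: break
w=viewer.camera("wrist");cv2.imwrite("pics/w10.png",w)
E
```

```text
[-6.49587065e-01  4.05605523e-01  1.77197236e+00 -4.44089210e-16
  9.64014767e-01 -2.13138339e+00]
False
[ 466.44656973 -339.36310913  190.38070098] [ 0.41117626 -0.13233745  0.56840525] 27.1
False
-13.451899396664045 [-0.78589104  0.23709223  0.03615713] 27.65
0 False 0.4 [-0.1  0.4  0.6] 28.15
10 False 10.4 [ 0.8  0.4 -0.4] 28.55
18 True 16.9 [-1.1 -0.2  1.3] 28.83
```

View pics/w10.png

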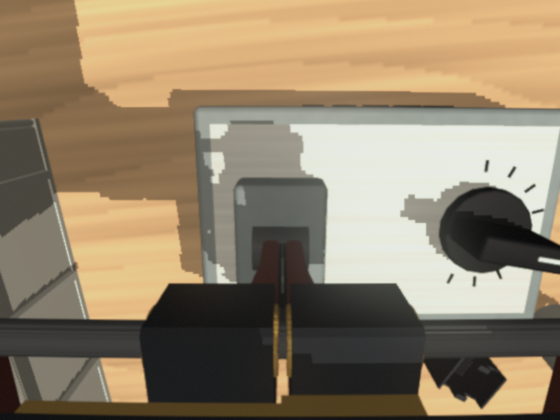

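```bash
python3 - <<'E'
from h import *
u=np.array([np.cos(.089),-np.sin(.089),0]);b=np.array([504,-342.5,0])
P=lambda s,z:b+u*s+[0,0,z]
for s in (20,23):
    r=env.move_l(P(s,190),rate=20,f_stop=15)
    st=env.read_state();print(s,r,round((st["tool_pos"]-b)@u,1),np.round(st["force"],1),round(st["time_s"],2))
    if r or st["force"]@u<-9: break
env.move_l(P(-10,190),rate=80)
env.move_l(P(-25,300),rate=150)
st=env.read_state();w=viewer.camera("wrist");s=viewer.camera("scene")
cv2.imwrite("pics/w11.png",w);cv2.imwrite("pics/s11.png",s);crop(s,140,270,290,390,5,"pics/s11b.png")
print(st["time_s"])
E
```

```text
20 False 17.8 [-8.8 -1.1  2.1] 29.23
23 True 17.9 [-2.9 -0.8  2. ] 29.45
30.8417
```

View pics/w11.png

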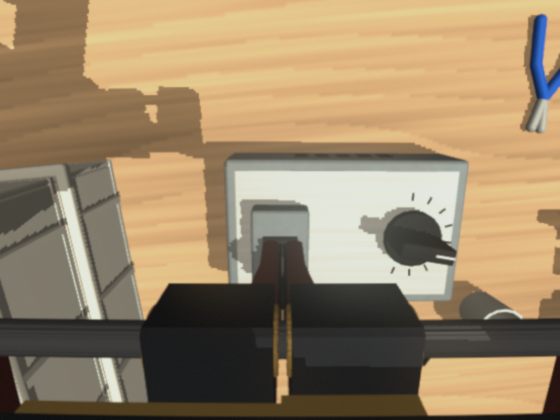

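View pics/s11.png

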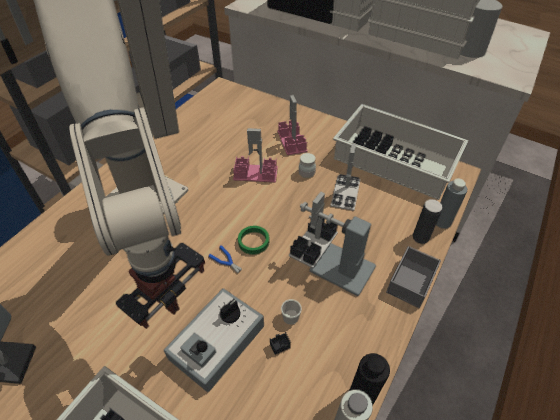

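```bash
python3 - <<'E'
from h import *
s=cv2.imread("pics/s11.png");a=s[270:390,140:290];b=s[140:290,270:400]
cv2.imwrite("pics/z.png",np.hstack([cv2.resize(a,(500,400),interpolation=cv2.INTER_CUBIC),cv2.resize(b,(300,400),interpolation=cv2.INTER_CUBIC)]))
u=np.array([np.cos(.089),-np.sin(.089),0])
for d in(43.2,36,28): print(d,(proj("scene",np.array([503.5,-342.5,121])+u*d)+.5-[140,270])*[500/150,400/120])
E
```

```text
43.2 [[207.67144508 255.60466755]]
36 [[199.93172495 249.60568173]]
28 [[191.38698541 242.97687423]]
```

View pics/z.png

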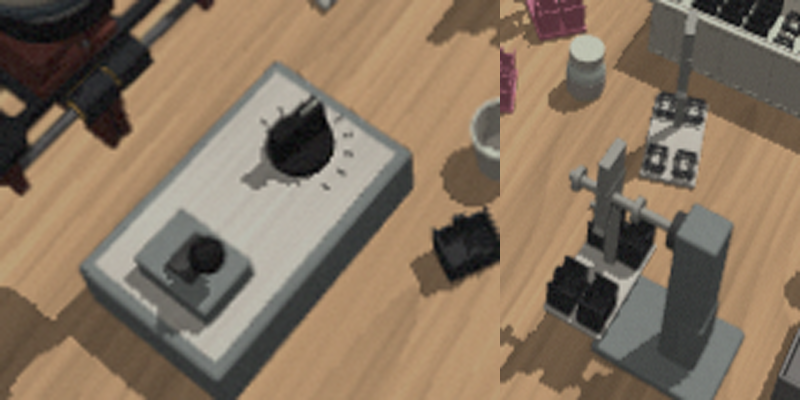

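```bash
python3 - <<'E'
from h import *
for th in (60,50,40):
    q=(R.from_euler('y',-th,degrees=True)*R.from_quat([0,1,0,0])).as_quat()
    print(th,[None if env.ik([x,89,z],q) is None else (x,z) for x in(400,440) for z in(240,280,310)])
E
```

```text
60 [(400, 240), (400, 280), (400, 310), (440, 240), (440, 280), (440, 310)]
50 [(400, 240), (400, 280), (400, 310), (440, 240), (440, 280), (440, 310)]
40 [(400, 240), None, (400, 310), (440, 240), None, (440, 310)]
```

```bash
python3 - <<'E'
from h import *
q=(R.from_euler('y',-60,degrees=True)*R.from_quat([0,1,0,0])).as_quat()
env.reach([400,89,310],q)
env.move_l([410,89,235],rate=150)
env.hold(.1)
st=env.read_state();w=viewer.camera("wrist");cv2.imwrite("pics/w12.png",w);print(st["time_s"],np.round(proj("wrist",[[601,89,190]],st)))
c=proj("wrist",[[595,89,180]],st)[0].astype(int)
crop(w,max(c[0]-70,0),max(c[1]-70,0),c[0]+70,c[1]+60,4.5,"pics/w12c.png")
E
```

```text
34.8667 [[281. 270.]]
```

View pics/w12.png

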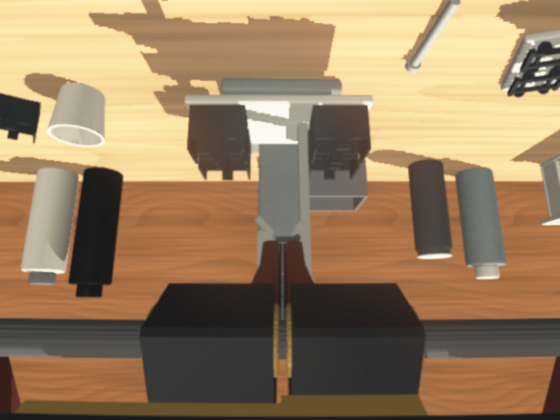

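View pics/w12c.png

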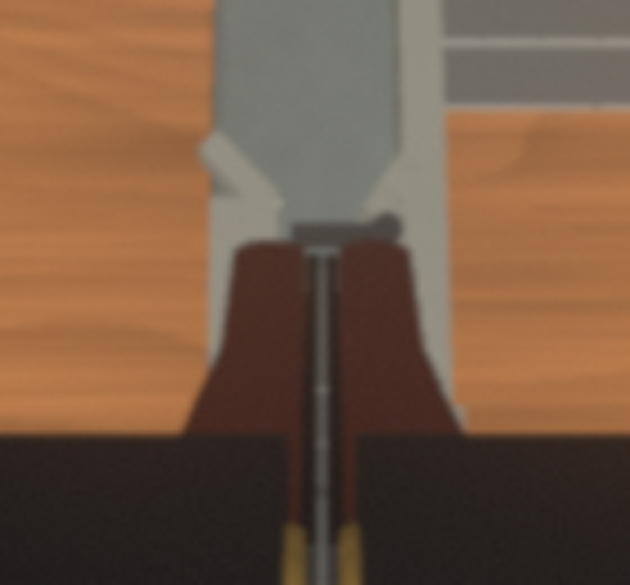

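The picture is upside down. It shows the dark latch finger lying straight across the mouth at crop (290–400, 232), so it is shut, and the rack hangs level. I'm handing in.

```bash
python3 - <<'E'
from h import *
print(workorder.sign_off(), env.read_state()["time_s"])
E
```

```text
the job is handed in; nothing more can be done
the job is handed in; nothing more can be done
```

The job is done and handed in at about 35 s of robot time, well under the 67 s limit. I saw no failed check at the end.

- **Rack:** I gripped the rack with the open wagon bodies by its tab and brought it in sideways under the pin. I then pushed the hook down until it stopped against the pin, with the wrist at z about 298 against the 299 I expected. A last wrist picture shows the rack hanging level and free between the discs, with the latch finger lying shut across the mouth.
- **Dial:** It started at click 1. I turned it 75° clockwise and let go, and the wrist picture shows its pointer on click 4.
- **Lever:** I pushed it until it stopped, twice. In the scene picture the ball sits within a pixel or two of where "fully on" should be.
- **Disagreement:** The wrist camera put the rack's foot plate 3–4 mm off from the tab. I aligned the hook by interpolating between the two, and it went on without jamming.
- **Other objects:** I touched nothing else. In the last scene picture I saw nothing else moved, but I did not measure it.

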